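Slide the jar in through the sprung gate

ROBOT

A 6-joint arm with a two-finger parallel gripper is mounted at the origin on the work surface. World frame = base frame: x ahead of the robot, y to its left, z up, the work surface at z = 0. Lengths are in m, angles in rad, forces in N, time in s.
With the tool pointing down it reaches from about 0.375 to 0.9 m from the base axis. Payload 3.1 kg.
Tool frame: the origin (TCP) lies midway between the tips of the shut fingers; the grasp point (between the pads) lies 19 mm behind it; z points along the fingers, y is the line along which they close (so a half turn about z gives the same grasp; the last joint's range is limited). The gripper opens to 87 mm and grips with 3 to 60 N. Pads are 19 mm wide; open, the fingers measure 117 mm over their backs; the gripper's body (75 mm by 190 mm) begins 51 mm behind the grasp point.
Start: joints at [-0.178, 0.527, 1.433, -0, 1.181, -0.178], TCP at [0.625, 0, 0.223] pointing down, gripper open.
Joint ranges: [-3.08, 3.08], [-0.75, 2.2], [0.22, 2.44], [-1.43, 4.57], [0, 2.65], [-2.85, 2.85]. Speed limits (rad/s): [2.79, 2.79, 3.14, 3.14, 3.14, 3.14].

INTERFACE

Orientations are given as a unit quaternion [x, y, z, w].
In Python, from rig import status, imaging, order gives the robot as it stands.
- The arm moves only by the tool arm_command, never from a script. Its argument "deltas" is one flat list of numbers, 5 for each row, row after row: the opening, from -1 (shut) to 1 (fully open), so that 0 is half open, then the shift along the tool's x, y, z in m, then the turn about the tool's z in rad. In form: [gripper, tx, ty, tz, roll, gripper, tx, ty, tz, roll, ...]. A call has 1 to 12 rows; each row shifts and turns the commanded pose from where the row before left it, along the tool's axes as they then stand; what a row does not reach is not made up. A row lasts 1/8 s, in which the tool goes at most 62.5 mm and 10.7 degrees, less where a joint would pass 70% of its speed; a pose out of reach is approached as far as the arm can. A call with a gripper value outside its range is refused whole. The fingers move at their own pace and stop on an object; "newtons" is the grip in N (left out, the last holds). Time passes only in rows, so rows that do not move let the fingers close. It gives the time, the measured TCP pose, the force, the opening and the grip force at its end, in the units of the state.
- status.get_obs(): the state, without advancing time (a new reading comes with each control period).
- imaging.camera(name): name is "scene" or "side" or "wrist"; returns (picture, depth): 400x640x3 uint8, red, green, blue; 400x640 float32, m along the optical axis (not along the pixel's ray), 0 where there is no reading.
- imaging.camera_params(name): a dict with "intrinsics" (3x3 intrinsics, pixels), "camera_from_world" (4x4, takes a point from world to camera coordinates). Camera axes: x right, y up, looking along -z (the intrinsics and any distortion apply to the point x, -y, -z); pixel columns grow to the right and rows downward; lengths in m; the calibration is good to about 2 mm. A picture is of the moment at which its call begins: read the wrist's pose just before it. camera_params takes no time and is no camera call; for the wrist camera it gives the pose at the moment of the call.
- order.hand_in(): hands the job in; it is judged then, once.
The state is a dict: "time": time; "q": joint angles; "joint_velocities": joint speeds; "joint_torque": joint torques, N m; "position": TCP position; "tool_rot": TCP orientation; "ft_force": force on the tool from outside, world axes, zero at the start; "moment": the same for the moment, N m; "grip_width": finger opening in m; "grip_force": force on a finger pad.
Only numpy, scipy, OpenCV 4.12 (cv2) and the standard library are available. Lean on these libraries where they do the work, as an engineer would, in place of code of your own. Each camera call takes 0.05 s, during which the arm holds its last target. There are 200 camera calls.

TASK

Put the amber jar away in the railed pen: push the blue self-closing gate open with one finger and, while that finger holds it open, push the jar from behind with the other finger through the doorway, keeping it upright on the counter and not using the jar to push the gate. Push it in far enough that the gate can swing fully shut behind it without striking it, then take the hand out and let the gate shut. Do not pinch, lift or tip the jar, and leave everything else where it stands.

Things in the scene. Friction and masses are not known exactly. Their poses are not given: they have to be found in the camera images.
- pen: Low fixed toiletries pen: white panels with chrome top rail, 6 mm thick, 45 mm high (posts 59), open at the top, no floor (inside is the counter). Origin: on the counter, middle of the doorway. +x points into the pen, +y left going in, z up. Doorway in the plane x=0 from y=-63 mm (right wall's inner face) to the hinge at y=+63 (post radius 6 mm at y=+67). Fixed front panel y=+73 to +146
- pen_wall (a point): outer front end of the pen's right wall, top edge of its inner face (pen frame x -120, y -63, z 45 mm). From here this straight wall runs on, as a guide outside the doorway, then inside to x +206
- pen_back (a point): inner left back corner of the pen, at the top edge: pen frame x +200 (inner face of the back panel), y +140 (inner face of the left wall), z 45 mm
- gate (a joint): Blue swing gate with chrome top edge, shuts the doorway: 110 mm long, 5 to 7 mm thick, 4 to 45 mm above the counter; upright hinge at its left end. 0 = shut, grows as it swings into the pen, stop at 1.5 rad; never opens outwards. A spring shuts it within a second when let go (0.1 N m shut, 0.25 fully open: 3 to 8 N for a finger 30 mm from the hinge). Shut, it leaves 16 mm to the right wall
- gate_hinge (a point): on the hinge axis of the gate, at its top edge, 45 mm above the counter
- gate_tip (a point): free end of the gate, at its top edge, 45 mm above the counter, 110 mm from the hinge; moves with the gate
- jar: The item to bring in: small full amber glass jar with black lid, upright, 36 mm across, 50 mm tall, about 150 g. Origin: centre of its underside. It starts outside, in front of the right half of the gate, beside the guide part of the right wall. Pushed a little left of its middle it slides along that wall
- cream_pot: blue-and-white cream pot, 34 mm across, 40 mm tall, standing outside the pen in front of the fixed panel left of the gate. Leave alone. Origin: centre of its underside
- soap: green bar of soap 60 x 36 x 24 mm lying inside the pen, in its left part. Leave alone. Origin: centre of its underside
- balm_tin: flat aluminium tin, 40 mm across, 20 mm tall, near the back of the pen. Leave alone. Origin: centre of its underside
- deodorant: white stick, 28 mm across, 50 mm tall, upright near the back of the pen. Leave alone. Origin: centre of its underside
- lotion: white lotion bottle with steel cap, 54 mm across, 150 mm tall, on the counter right of the pen. Leave alone. Origin: centre of its underside
- tumbler: white ceramic tumbler, 72 mm across, 100 mm tall, on the counter right of the pen. Leave alone. Origin: centre of its underside
- hairbrush: brush with wooden handle and grey head, lying on the counter right of the pen. Leave alone. Origin: between the ends of the handle and head, at its underside
Things that resemble listed ones, but are neither listed nor needed, are in the scene too. What is shaped like the jar but yellow is not meant.

How it is judged:
By the outcome, as a careful person would: the job done as asked, in the order asked, and still so for the second after the job is handed in, with the robot touching nothing.
It also fails if it takes over 54 s, if anything falls off the work surface, if the arm or the gripper's body presses on something with over 40 N, if the wrist force passes 120 N, or if a joint passes its speed limit or range.

## Working session

There is one attempt and no reset: what is moved stays moved. The work goes in short steps, Python scripts to look and compute and a tool call to move; the robot and the scene stay as the last step left them, time stands still between calls to the robot, and variables do not carry over. Pictures are saved under pics/ and viewed, at most 10 in all, crops included, and the job is handed in when it is done.

Besides the shell and the picture viewer there is one more tool, called after "Request:" by a JSON object that holds its "fn" and its "kwargs", one argument or row to a line. arm_command: Moves the arm, as the interface text tells. Its arguments: {"type":"object","properties":{"deltas":{"type":"array"},"newtons":{"type":"number"}},"required":["deltas"]}

```bash
mkdir -p pics; cat > h.py <<'E'
import numpy as np, cv2
from rig import status, imaging, order
def grab(n):
    p=imaging.camera_params(n); im,d=imaging.camera(n)
    np.savez(f'{n}.npz',im=im,d=d,K=p['intrinsics'],T=p['camera_from_world']); return im,d
def world(n):
    z=np.load(n+'.npz'); d=z['d'];K=z['K'];T=z['T']
    v,u=np.mgrid[:d.shape[0],:d.shape[1]]
    x=(u-K[0,2])/K[0,0]*d; y=(v-K[1,2])/K[1,1]*d
    P=np.stack([x,-y,-d,np.ones_like(d)],-1)@np.linalg.inv(T).T
    return z['im'],d,P[...,:3]
E
python3 - <<'E'
from h import *
for n in ('scene','side'):
    im,d=grab(n); cv2.imwrite(f'pics/{n}0.png',im[...,::-1])
    p=imaging.camera_params(n); print(p); 
print(status.get_obs())
E
```

```text
{'intrinsics': array([[431.73595766,   0.        , 323.52885236],
       [  0.        , 431.73595766, 206.74518487],
       [  0.        ,   0.        ,   1.        ]]), 'camera_from_world': array([[ 0.48494627,  0.87431877, -0.01984459, -0.17993709],
       [-0.5508023 ,  0.32297395,  0.76961332,  0.30341517],
       [ 0.67929665, -0.36229066,  0.6382018 , -1.39955792],
       [ 0.        ,  0.        ,  0.        ,  1.        ]])}
{'intrinsics': array([[501.4482027 ,   0.        , 313.17663099],
       [  0.        , 501.4482027 , 205.83021145],
       [  0.        ,   0.        ,   1.        ]]), 'camera_from_world': array([[ 0.99757517, -0.0694115 , -0.00508106, -0.59542573],
       [ 0.04267057,  0.5523132 ,  0.83254391, -0.02197037],
       [-0.05498178, -0.83074194,  0.55393576, -1.16571206],
       [ 0.        ,  0.        ,  0.        ,  1.        ]])}
{'time': 0.1, 'q': array([-1.78474360e-01,  5.28393652e-01,  1.43379959e+00,  6.48421525e-06,
        1.18139554e+00, -1.78501104e-01]), 'joint_velocities': array([ 0.00067213, -0.00251156, -0.00440962,  0.00136002,  0.00125316,
       -0.00097034]), 'joint_torque': array([-3.02360622e-04, -4.40987206e+01, -1.77151054e+01,  6.34850166e-02,
        5.34114777e-02, -3.85449334e-05]), 'position': array([6.24327119e-01, 1.68733957e-04, 2.21648841e-01]), 'tool_rot': array([ 7.07097846e-01,  7.07115012e-01, -5.66764934e-04, -8.21532929e-04]), 'ft_force': array([ 0.87764516,  0.322187  , -0.67744511]), 'moment': array([-0.00024358, -0.00040528,  0.02360614]), 'grip_force': 0.0, 'grip_width': 0.08725858603989414}
```

View pics/scene0.png

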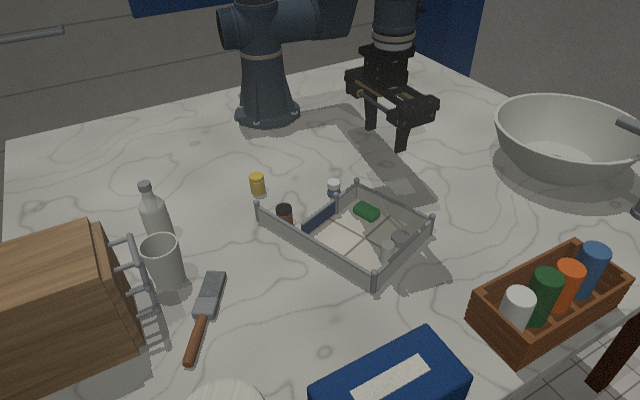

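View pics/side0.png

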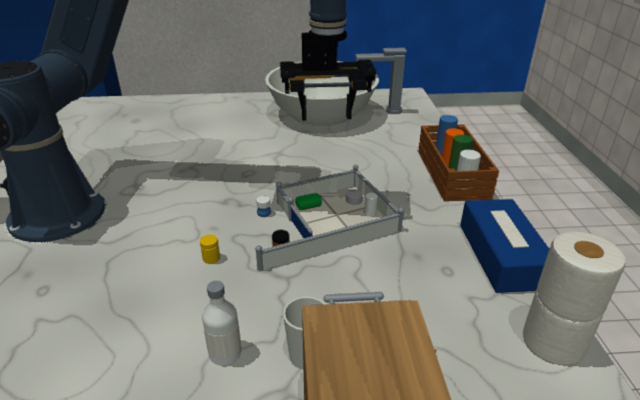

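The amber jar with its black lid is at scene (285,213) and side (281,239). The yellow lookalike is at scene (257,184) and side (210,249). The pen lies between them and the back; its gate is at scene (318,217). Next I'll build a top-down map from the depth.

```bash
python3 - <<'E'
from h import *
S=2000; x0,y0=0.40,-0.45; W,H=0.36,0.36
out=np.zeros((720,720,3),np.uint8)
zz=np.full((720,720),-1.)
for n in('scene','side'):
    im,d,P=world(n)
    m=(d>0)&(P[...,2]<0.08)
    for p,c in zip(P[m],im[m]):
        u=int((p[0]-x0)*S/1); v=int((y0+H-p[1])*S)
        if 0<=u<718 and 0<=v<718 and p[2]>zz[v,u]:
            zz[v:v+3,u:u+3]=p[2]; 
            out[v:v+3,u:u+3]=c[::-1]
    for name,(u,v) in ({'wall':(257,204),'br':(374,275),'bl':(432,215),'fl':(357,183),'jar':(285,208),'yel':(257,177)} if n=='scene' else {'wall':(261,250),'br':(400,214),'bl':(355,170),'fl':(280,187),'jar':(281,234),'yel':(209,240)}).items():
        w=P[v-2:v+3,u-2:u+3].reshape(-1,3); print(n,name,w[w[:,2].argmax()].round(4), P[v,u].round(4))
for i in range(0,720,100):
    cv2.putText(out,f'{x0+i/S:.2f}',(i,715),0,.4,(0,255,255)); cv2.putText(out,f'{y0+H-i/S:.2f}',(0,i+8),0,.4,(0,255,255))
    cv2.line(out,(i,0),(i,719),(0,90,90));cv2.line(out,(0,i),(719,i),(0,90,90))
cv2.imwrite('pics/top.png',cv2.resize(out,(600,600)))
E
```

```text
scene wall [ 0.4814 -0.2277  0.0594] [ 0.4784 -0.2274  0.0515]
scene br [ 1.2051 -0.4477  0.6561] [ 1.2051 -0.4477  0.6561]
scene bl [0.7032 0.0766 0.0597] [0.7067 0.077  0.0565]
scene fl [0.5218 0.0075 0.0546] [0.5194 0.0092 0.0465]
scene jar [ 0.5301 -0.178   0.0535] [ 0.5222 -0.1794  0.0512]
scene yel [ 0.3836 -0.1858  0.0542] [ 0.3852 -0.1891  0.0535]
side wall [ 0.4763 -0.2314  0.0577] [ 0.4799 -0.2334  0.0542]
side br [ 0.7795 -0.1246  0.0532] [ 0.7759 -0.1235  0.0475]
side bl [0.7054 0.0722 0.0542] [0.7057 0.0727 0.0483]
side fl [0.5177 0.0031 0.056 ] [0.5197 0.0097 0.0464]
side jar [ 0.5212 -0.1885  0.0543] [ 0.5192 -0.1797  0.0503]
side yel [ 0.3785 -0.1963  0.0535] [ 0.3756 -0.1896  0.0511]
```

View pics/top.png

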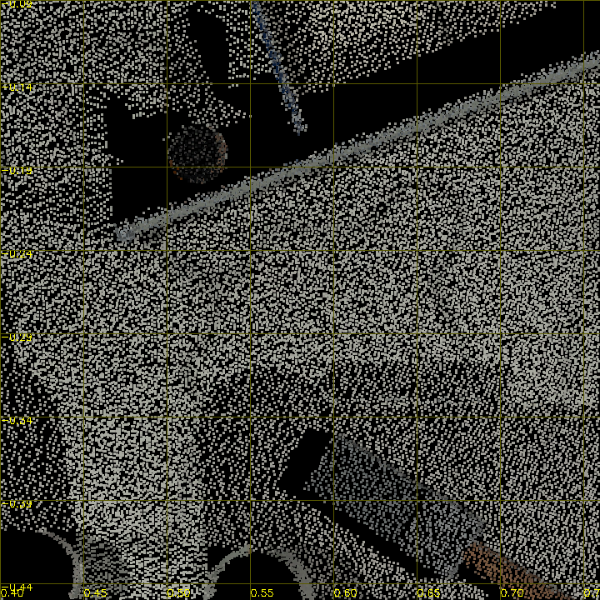

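```bash
cat > fit.py <<'E'
from h import *
from scipy.optimize import least_squares
Q=[];B=[];J=[]
for n in('scene','side'):
    im,d,P=world(n); im=im.astype(int)
    ok=(d>0)&(P[...,0]>.45)&(P[...,0]<.8)&(P[...,1]>-.26)&(P[...,1]<.1)
    m=ok&(P[...,2]>.036)&(P[...,2]<.046)
    Q.append(P[m]); 
    b=ok&(im[...,2]>1.5*im[...,0])&(im[...,2]-im[...,0]>15)&(P[...,2]>.005)&(P[...,2]<.05); B.append(P[b])
    j=ok&(np.hypot(P[...,0]-.52,P[...,1]+.18)<.028)&(P[...,2]>.012)&(P[...,2]<.053); J.append(P[j])
    print(n,'jar',P[j].mean(0),'top',P[j&(P[...,2]>.047)].mean(0),j.sum())
Q=np.vstack(Q);
segs=np.array([[-.12,-.066,.206,-.066],[.203,-.066,.203,.146],[0,.143,.206,.143],[0,.073,0,.146]])
def dist(p,segs=segs):
    c,s=np.cos(p[2]),np.sin(p[2]); X=(Q[:,:2]-p[:2])@np.array([[c,-s],[s,c]])
    D=[]
    for a in segs:
        A=a[:2];v=a[2:]-A; t=np.clip(((X-A)@v)/(v@v),0,1); D.append(np.linalg.norm(X-A-t[:,None]*v,axis=1))
    return np.min(D,0)
p=np.array([.572,-.127,.339])
r=least_squares(lambda p:np.minimum(dist(p),.02),p,loss='soft_l1',f_scale=.003,x_scale=[.01,.01,.03]); p=r.x
print('pen',p,np.median(dist(p)),len(Q))
c,s=np.cos(p[2]),np.sin(p[2]);R=np.array([[c,-s],[s,c]])
tp=lambda X:(np.atleast_2d(X)[:,:2]-p[:2])@R
for n,b,j in zip('ab',B,J):
    g=tp(b); g=g[(abs(g[:,0])<.03)&(abs(g[:,1])<.07)]; print('gate',len(g),g.mean(0),np.polyfit(g[:,1],g[:,0],1),g[:,1].min(),g[:,1].max())
    f=least_squares(lambda q:np.hypot(*(tp(j)-q).T)-.018,tp(j).mean(0),loss='soft_l1',f_scale=.002); side=j[j[:,2]<.038]
    f2=least_squares(lambda q:np.hypot(*(tp(side)-q).T)-.018,tp(j).mean(0)+[.01,.01],loss='soft_l1',f_scale=.002)
    print('jar pen', f2.x,len(side), 'range',tp(j).min(0),tp(j).max(0))
np.save('pen.npy',p)
E
python3 fit.py
```

```text
scene jar [ 0.52381138 -0.18296947  0.04347094] top [ 0.518473   -0.18238211  0.05061006] 265
side jar [ 0.51795418 -0.18632089  0.04752499] top [ 0.51789254 -0.1821993   0.05068852] 250
pen [ 0.56444293 -0.1261862   0.34515281] 0.0021638365955939515 3172
gate 7 [0.00059791 0.02441522] [-0.00136153  0.00063115] -0.02423492737467087 0.06084600916253966
jar pen [-0.06454026 -0.03523279] 65 range [-0.07924382 -0.06354958] [-0.04477051 -0.01867263]
gate 199 [-0.0007245   0.01405835] [-0.00089973 -0.00071185] -0.04636884127559758 0.06635070343380262
jar pen [-0.06157171 -0.03355806] 18 range [-0.07958397 -0.06334433] [-0.04527868 -0.01787308]
```

```bash
cat > plan.py <<'E'
from h import *
from scipy.spatial.transform import Rotation as Ro
p=np.load('pen.npy'); c,s=np.cos(p[2]),np.sin(p[2]); R=np.array([[c,-s],[s,c]])
def cur():
    o=status.get_obs(); M=Ro.from_quat(o['tool_rot']).as_matrix()
    return o,o['position'].copy(),np.arctan2(M[1,1],M[0,1])
def show():
    o,t,a=cur(); w=o['grip_width']; sep=w+.015; d=np.array([np.cos(a),np.sin(a)])*sep/2
    print('t',o['time'],'A',((t[:2]+d-p[:2])@R*1e3).round(1),'B',((t[:2]-d-p[:2])@R*1e3).round(1),'z',t[2].round(4),'phi',np.degrees(a-p[2]).round(1),'w',round(w,4),'F',o['ft_force'].round(1),'q6',o['q'][5].round(2))
def plan(wps):
    """wps: (Bx,By mm, phi deg, sep mm, z, rows) -> rows of deltas"""
    show(); o,t,a=cur(); sep=(o['grip_width']+.015)*1e3
    ph=np.degrees(a-p[2]); B=((t[:2]-np.array([np.cos(a),np.sin(a)])*sep/2000-p[:2])@R)*1e3
    st=np.array([B[0],B[1],ph,sep,t[2]]); 
    for w in wps:
        e=np.array(w[:5],float); n=w[5]
        for k in range(1,n+1):
            v=st+(e-st)*k/n; an=np.radians(v[2])+p[2]
            tc=R@((v[:2]+np.array([np.cos(np.radians(v[2])),np.sin(np.radians(v[2]))])*v[3]/2)/1e3)+p[:2]
            T=np.array([*tc,v[4]]); D=T-t
            ty=np.array([np.cos(a),np.sin(a)]); tx=np.array([-np.sin(a),np.cos(a)])
            print(f'{min(1,(v[3]-15)/43.6-1):.2f}, {D[:2]@tx:.4f}, {D[:2]@ty:.4f}, {-D[2]:.4f}, {-(an-a):.4f},')
            t,a=T,an
        st=e
E
python3 - <<'E'
from plan import *
plan([(-106,-30.5,33,102.2,.13,6)])
E
```

```text
t 0.1 A [147.2  81.3] B [ 51.  115.9] z 0.2216 phi -19.8 w 0.0873 F [ 0.9  0.3 -0.7] q6 -0.18
1.00, -0.0240, -0.0170, 0.0153, -0.1535,
1.00, -0.0211, -0.0216, 0.0153, -0.1535,
1.00, -0.0176, -0.0258, 0.0153, -0.1535,
1.00, -0.0134, -0.0294, 0.0153, -0.1535,
1.00, -0.0088, -0.0323, 0.0153, -0.1535,
1.00, -0.0037, -0.0345, 0.0153, -0.1535,
```

Request:
{"fn": "arm_command", "kwargs": {
  "deltas": [1,-0.024,-0.017,0.0153,-0.1535,1,-0.021,-0.0216,0.0153,-0.1535,1,-0.0176,-0.0258,0.0153,-0.1535,1,-0.0134,-0.0294,0.0153,-0.1535,1,-0.0088,-0.0323,0.0153,-0.1535,1,-0.0037,-0.0345,0.0153,-0.1535,1,0,0,0,0,1,0,0,0,0]
}}

```text
time: 1.1
position: [0.5071, -0.15, 0.1309]
tool_rot: [0.32, 0.947, 0.0, 0.0]
ft_force: [1.8, 0.3, 0.3]
grip_width: 0.087
grip_force: 0.0
```

```bash
python3 - <<'E'
from plan import *
show()
im,d=grab('wrist'); cv2.imwrite('pics/w1.png',im[...,::-1])
im,d,P=world('wrist')
z=np.load('wrist.npz');K=z['K'];T=z['T']
m=(d>0)
X=(P[...,:2]-p[:2])@R*1e3
j=m&(abs(P[...,2]-.05)<.004)&(np.hypot(X[...,0]+63,X[...,1]+36)<30)
print('jar top',j.sum(),X[j].mean(0),X[j].min(0),X[j].max(0),P[j][:,2].mean())
imi=im.astype(int)
b=m&(imi[...,2]>1.5*imi[...,0])&(P[...,2]>.01)&(P[...,2]<.05)
print('gate',b.sum(),X[b].min(0),X[b].max(0)) if b.any() else print('no gate')
w=m&(abs(P[...,2]-.043)<.004)&(abs(X[...,1]+66)<12)&(X[...,0]>-110)&(X[...,0]<150)
print('wall',w.sum(),np.polyfit(X[w][:,0],X[w][:,1],1) if w.any() else 0, np.percentile(X[w][:,1],[2,50,98]))
E
```

```text
t 1.1 A [-19.2  24.6] B [-104.8  -30.7] z 0.1309 phi 32.9 w 0.087 F [1.8 0.3 0.3] q6 -1.42
jar top 1486 [-63.92837269 -34.87040978] [-81.14573495 -65.25295739] [-46.15109013 -17.12818984] 0.05027761850126164
gate 2574 [-64.61517561 -43.89728983] [ 86.21959092 124.74031173]
wall 1333 [ 1.34302381e-03 -6.26043499e+01] [-67.35983731 -62.24893361 -59.47918113]
```

View pics/w1.png

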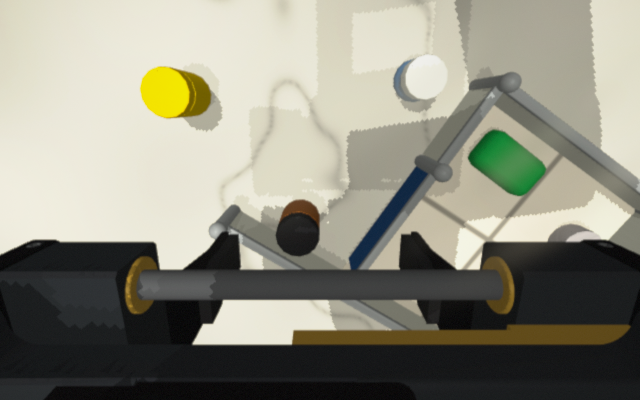

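The wrist view shows the amber jar at (298,230), the gate from (352,265) to (425,170), the hinge post at (432,165), and the yellow lookalike at (175,92). The cream pot is at (420,78). One finger lines up behind the jar and the other in front of the gate, so I'll descend.

```bash
python3 - <<'E'
from plan import *
plan([(-106,-29.5,33,102,.012,5)])
E
```

```text
t 1.15 A [-18.8  24.7] B [-104.4  -30.7] z 0.1311 phi 33.0 w 0.0869 F [-0.3 -0.2 -0.2] q6 -1.42
0.99, 0.0004, -0.0001, 0.0238, -0.0001,
0.99, 0.0004, -0.0001, 0.0238, -0.0001,
0.99, 0.0004, -0.0001, 0.0238, -0.0001,
1.00, 0.0004, -0.0001, 0.0238, -0.0001,
1.00, 0.0004, -0.0001, 0.0238, -0.0001,
```

Request:
{"fn": "arm_command", "kwargs": {
  "deltas": [1,0.001,-0.0005,0.023,0,1,0.001,-0.0005,0.023,0,1,0,0,0.023,0,1,0,0,0.023,0,1,0,0,0.017,0,1,0,0,0.009,0,1,0,0,0,0]
}}

```text
time: 2.02
position: [0.5045, -0.1494, 0.0125]
tool_rot: [0.319, 0.948, 0.0, -0.0]
ft_force: [-0.2, 0.2, -0.0]
grip_width: 0.0866
grip_force: 0.0
```

```bash
python3 - <<'E'
from plan import *
plan([(-92,-29.5,33,102,.012,3),(-47,-36,45,102,.012,9)])
for n in('scene','side'):
    im,d=grab(n)
a=np.load('scene.npz')['im'][150:300,220:440]; b=np.load('side.npz')['im'][150:300,200:420]
cv2.imwrite('pics/c1.png',cv2.resize(np.hstack([a,b])[...,::-1],None,fx=1.8,fy=1.8))
E
```

```text
t 2.025 A [-21.7  26.1] B [-106.8  -29.2] z 0.0125 phi 33.0 w 0.0866 F [-0.2  0.2 -0. ] q6 -1.42
0.99, -0.0028, 0.0042, 0.0002, 0.0001,
0.99, -0.0028, 0.0042, 0.0002, 0.0001,
1.00, -0.0028, 0.0042, 0.0002, 0.0001,
1.00, -0.0021, 0.0038, -0.0000, -0.0233,
1.00, -0.0022, 0.0037, -0.0000, -0.0233,
1.00, -0.0023, 0.0036, -0.0000, -0.0233,
1.00, -0.0024, 0.0035, -0.0000, -0.0233,
1.00, -0.0025, 0.0035, -0.0000, -0.0233,
1.00, -0.0026, 0.0034, -0.0000, -0.0233,
1.00, -0.0026, 0.0033, -0.0000, -0.0233,
1.00, -0.0027, 0.0032, -0.0000, -0.0233,
1.00, -0.0028, 0.0031, -0.0000, -0.0233,
```

View pics/c1.png

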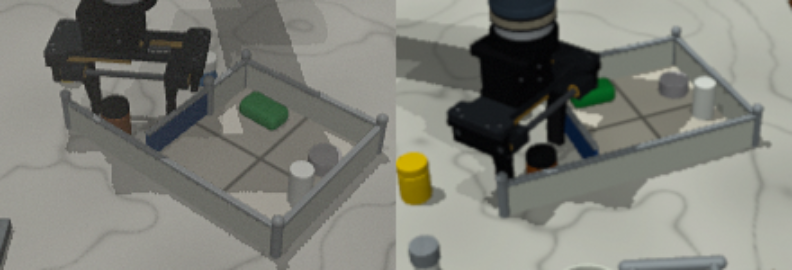

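The left half (scene crop) shows the jar at (115,115), with one finger just behind it and the other in front of the blue gate at (175,120). The side crop agrees. I'll start the push.

Request:
{"fn": "arm_command", "kwargs": {
  "deltas": [1,-0.0028,0.0042,0,0,1,-0.0028,0.0042,0,0,1,-0.0028,0.0042,0,0,1,-0.0021,0.0038,0,-0.023,1,-0.0022,0.0037,0,-0.023,1,-0.0023,0.0036,0,-0.023,1,-0.0024,0.0035,0,-0.023,1,0,0,0,0]
}}

```text
time: 3.12
position: [0.5354, -0.1385, 0.0128]
tool_rot: [0.275, 0.961, -0.0, 0.001]
ft_force: [-1.2, -2.6, 0.9]
grip_width: 0.0868
grip_force: 1.7
```

```bash
cat > look.py <<'E'
from plan import *
import sys
plan(eval(sys.argv[1]))
for n in('scene','side'):
    grab(n); im,d,P=world(n); X=(P[...,:2]-p[:2])@R*1e3; im=im.astype(int)
    # black lid: dark pixels at 43..54 mm between wall and hinge line
    j=(d>0)&(abs(P[...,2]-.0505)<.003)&(im.max(-1)<60)&(X[...,1]>-68)&(X[...,1]<5)&(X[...,0]>-90)&(X[...,0]<150)
    g=(d>0)&(im[...,2]>1.5*im[...,0])&(im[...,2]-im[...,0]>15)&(P[...,2]>.005)&(P[...,2]<.05)&(X[...,0]>-10)&(X[...,0]<125)&(X[...,1]>-60)&(X[...,1]<75)
    print(n,'lid',j.sum(),np.median(X[j],0).round(1),np.percentile(X[j],[5,95],axis=0).round(1).tolist() if j.any() else '')
    if g.sum()>8:
        v=X[g]-[0,63]; print('  gate',g.sum(),'theta',np.degrees(np.median(np.arctan2(v[:,0],-v[:,1]))).round(1),'r',np.hypot(*v.T).max().round(0))
a=np.load('scene.npz')['im'][150:300,220:440]; b=np.load('side.npz')['im'][150:300,200:420]
cv2.imwrite(f'pics/{sys.argv[2]}.png',cv2.resize(np.hstack([a,b])[...,::-1],None,fx=1.8,fy=1.8))
E
python3 look.py "[(-47,-37,45,102,.012,6)]" c2
```

```text
t 3.125 A [ 8.5 29.8] B [-71.5 -33.3] z 0.0128 phi 38.3 w 0.0868 F [-1.2 -2.6  0.9] q6 -1.47
0.99, -0.0020, 0.0028, 0.0001, -0.0195,
0.99, -0.0021, 0.0028, 0.0001, -0.0195,
0.99, -0.0021, 0.0027, 0.0001, -0.0195,
0.99, -0.0022, 0.0026, 0.0001, -0.0195,
0.99, -0.0022, 0.0026, 0.0001, -0.0195,
1.00, -0.0023, 0.0025, 0.0001, -0.0195,
scene lid 148 [-42.  -39.2] [[-64.7, -52.9], [-27.4, -25.2]]
  gate 43 theta 28.5 r 110.0
side lid 145 [-43.3 -40.4] [[-76.0, -52.7], [-27.8, -26.7]]
  gate 311 theta 26.7 r 124.0
```

View pics/c2.png

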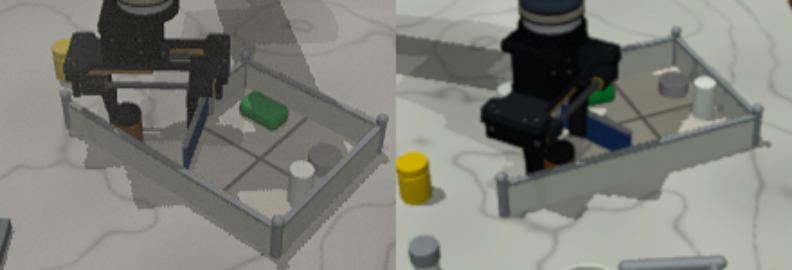

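The crops show the gate swung to about 30° with the left finger on it, and the jar upright at (125,122), advancing and drifting to the wall as intended. Continuing.

```bash
python3 -c "
from plan import *
plan([(-47,-38,45,102,.012,5),(-20,-41,53,95,.012,5)])"
```

```text
t 3.225 A [ 8.5 30. ] B [-71.8 -33.4] z 0.0129 phi 38.3 w 0.0872 F [-0.5 -4.8  1. ] q6 -1.47
1.00, -0.0026, 0.0033, 0.0002, -0.0236,
1.00, -0.0027, 0.0032, 0.0002, -0.0236,
1.00, -0.0027, 0.0031, 0.0002, -0.0236,
1.00, -0.0028, 0.0030, 0.0002, -0.0236,
1.00, -0.0029, 0.0029, 0.0002, -0.0236,
0.96, -0.0028, 0.0027, -0.0000, -0.0279,
0.93, -0.0030, 0.0026, -0.0000, -0.0279,
0.90, -0.0031, 0.0024, -0.0000, -0.0279,
0.87, -0.0032, 0.0023, -0.0000, -0.0279,
0.83, -0.0033, 0.0022, -0.0000, -0.0279,
```

Request:
{"fn": "arm_command", "kwargs": {
  "deltas": [1,-0.0026,0.0033,0,-0.0236,1,-0.0027,0.0032,0,-0.0236,1,-0.0027,0.0031,0,-0.0236,1,-0.0028,0.003,0,-0.0236,1,-0.0029,0.0029,0,-0.0236,0.96,-0.0028,0.0027,0,-0.028,0.93,-0.003,0.0026,0,-0.028,0.9,-0.0031,0.0024,0,-0.028,0.87,-0.0032,0.0023,0,-0.028,0.83,-0.0033,0.0022,0,-0.028,0.83,0,0,0,0],
  "newtons": 30
}}

```text
time: 4.6
position: [0.5708, -0.1252, 0.0122]
tool_rot: [0.148, 0.989, -0.0, -0.003]
ft_force: [-4.2, -5.1, 1.1]
grip_width: 0.0798
grip_force: 3.1
```

```bash
python3 look.py "[(0,-42.5,60,88,.012,4),(30,-43.5,68,82,.012,6)]" c3
```

```text
t 4.6 A [34.6 36.8] B [-22.1 -39.2] z 0.0122 phi 53.2 w 0.0798 F [-4.2 -5.1  1.1] q6 -1.68
0.79, -0.0035, 0.0018, 0.0000, -0.0295,
0.75, -0.0037, 0.0016, 0.0000, -0.0295,
0.71, -0.0037, 0.0015, 0.0000, -0.0295,
0.67, -0.0038, 0.0013, 0.0000, -0.0295,
0.65, -0.0034, 0.0018, -0.0000, -0.0233,
0.63, -0.0035, 0.0017, -0.0000, -0.0233,
0.61, -0.0035, 0.0016, -0.0000, -0.0233,
0.58, -0.0036, 0.0015, -0.0000, -0.0233,
0.56, -0.0036, 0.0014, -0.0000, -0.0233,
0.54, -0.0037, 0.0013, -0.0000, -0.0233,
scene lid 155 [  6.9 -37.5] [[-12.4, -50.1], [21.6, -23.5]]
  gate 88 theta 59.2 r 109.0
side lid 69 [  6.5 -45.3] [[-29.6, -51.7], [21.2, -33.8]]
  gate 272 theta 60.3 r 108.0
```

View pics/c3.png

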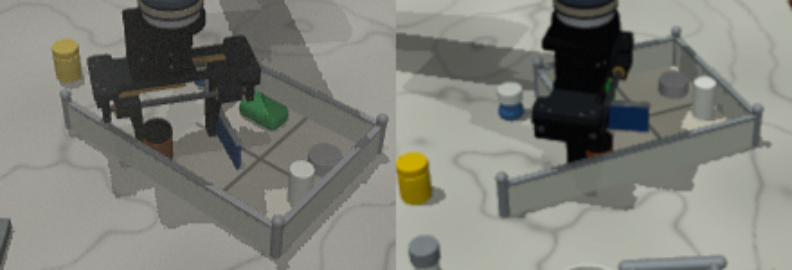

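The crops show the gate at about 60°, held by the left finger, with the jar upright in the doorway at (157,140). The jar reads y≈-38 and the finger corner is slightly right of its middle. I'll back off 4 mm, shift the finger left, then push on. I'll also check where the soap is.

```bash
python3 -c "
from plan import *
im,d,P=world('scene'); im=im.astype(int);X=(P[...,:2]-p[:2])@R*1e3
g=(d>0)&(im[...,1]>1.5*im[...,0])&(P[...,2]>.015)&(P[...,2]<.03)&(X[...,0]<220)&(X[...,0]>0)&(X[...,1]<140); print('soap',np.percentile(X[g],[2,50,98],axis=0).round())
plan([(-27,-39,51,95,.012,2),(-27,-34,50.5,94.5,.012,2),(0,-36,57,86,.012,6)])"
```

```text
soap [[ 35.  88.]
 [ 65.  98.]
 [ 88. 119.]]
t 4.7 A [34.4 36.5] B [-22. -39.] z 0.0122 phi 53.2 w 0.0793 F [-6.  -5.2  1.9] q6 -1.68
0.83, 0.0011, -0.0013, 0.0001, 0.0194,
0.83, 0.0011, -0.0014, 0.0001, 0.0194,
0.83, 0.0014, 0.0018, -0.0000, 0.0044,
0.82, 0.0014, 0.0018, -0.0000, 0.0044,
0.79, -0.0028, 0.0019, -0.0000, -0.0189,
0.76, -0.0029, 0.0018, -0.0000, -0.0189,
0.73, -0.0029, 0.0017, -0.0000, -0.0189,
0.69, -0.0030, 0.0017, -0.0000, -0.0189,
0.66, -0.0030, 0.0016, -0.0000, -0.0189,
0.63, -0.0031, 0.0015, -0.0000, -0.0189,
```

Request:
{"fn": "arm_command", "kwargs": {
  "deltas": [0.83,0.0011,-0.0013,0,0.019,0.83,0.0011,-0.0014,0,0.019,0.83,0.0014,0.0018,0,0.0044,0.82,0.0014,0.0018,0,0.0044,0.79,-0.0028,0.0019,0,-0.019,0.76,-0.0029,0.0018,0,-0.019,0.73,-0.0029,0.0017,0,-0.019,0.69,-0.003,0.0017,0,-0.019,0.66,-0.003,0.0016,0,-0.019,0.63,-0.0031,0.0015,0,-0.019,0.63,0,0,0,0]
}}

```text
time: 6.08
position: [0.587, -0.1184, 0.0123]
tool_rot: [0.115, 0.993, -0.0, -0.002]
ft_force: [-2.8, -4.1, 1.0]
grip_width: 0.071
grip_force: 2.6
```

```bash
python3 look.py "[(30,-40,68,82,.012,7),(45,-41,72,80,.012,3)]" c4
```

```text
t 6.075 A [47.2 35.8] B [  0.5 -36.4] z 0.0123 phi 57.1 w 0.071 F [-2.8 -4.1  1. ] q6 -1.72
0.62, -0.0027, 0.0016, 0.0000, -0.0273,
0.60, -0.0027, 0.0014, 0.0000, -0.0273,
0.59, -0.0028, 0.0013, 0.0000, -0.0273,
0.58, -0.0028, 0.0012, 0.0000, -0.0273,
0.56, -0.0029, 0.0011, 0.0000, -0.0273,
0.55, -0.0029, 0.0010, 0.0000, -0.0273,
0.54, -0.0030, 0.0009, 0.0000, -0.0273,
0.52, -0.0038, 0.0012, -0.0000, -0.0233,
0.51, -0.0039, 0.0011, -0.0000, -0.0233,
0.49, -0.0039, 0.0010, -0.0000, -0.0233,
scene lid 159 [ 30.1 -37. ] [[10.0, -49.4], [45.0, -23.0]]
  gate 124 theta 65.5 r 110.0
side lid 60 [ 31.1 -44.3] [[-6.7, -52.0], [44.4, -31.4]]
  gate 148 theta 66.5 r 108.0
```

View pics/c4.png

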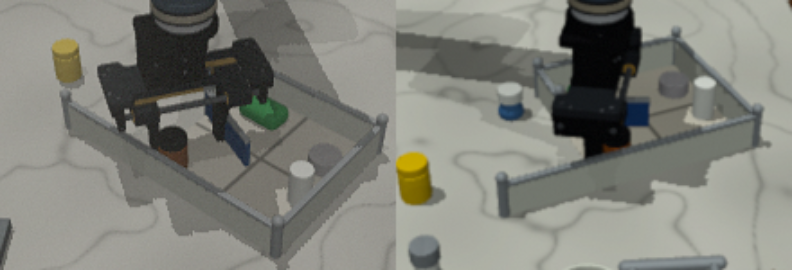

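The crops show the jar upright inside the doorway at (172,148), with the gate held at about 66° and the left finger on it. Next comes the rest of the push.

```bash
python3 -c "
from plan import *
plan([(30,-37,68,80,.012,6),(50,-38.5,74,77,.012,5)])"
```

```text
t 6.175 A [47.2 35.7] B [  0.4 -36.3] z 0.0123 phi 57.0 w 0.0709 F [-2.8 -5.   0.3] q6 -1.72
0.60, -0.0028, 0.0021, 0.0000, -0.0319,
0.58, -0.0029, 0.0019, 0.0000, -0.0319,
0.56, -0.0030, 0.0018, 0.0000, -0.0319,
0.54, -0.0031, 0.0017, 0.0000, -0.0319,
0.51, -0.0032, 0.0015, 0.0000, -0.0319,
0.49, -0.0033, 0.0014, 0.0000, -0.0319,
0.48, -0.0030, 0.0009, -0.0000, -0.0209,
0.46, -0.0030, 0.0008, -0.0000, -0.0209,
0.45, -0.0031, 0.0008, -0.0000, -0.0209,
0.44, -0.0031, 0.0007, -0.0000, -0.0209,
0.42, -0.0031, 0.0006, -0.0000, -0.0209,
```

Request:
{"fn": "arm_command", "kwargs": {
  "deltas": [0.6,-0.0028,0.0021,0,-0.032,0.58,-0.0029,0.0019,0,-0.032,0.56,-0.003,0.0018,0,-0.032,0.54,-0.0031,0.0017,0,-0.032,0.51,-0.0032,0.0015,0,-0.032,0.49,-0.0033,0.0014,0,-0.032,0.48,-0.003,0.0009,0,-0.021,0.46,-0.003,0.0008,0,-0.021,0.45,-0.0031,0.0008,0,-0.021,0.44,-0.0031,0.0007,0,-0.021,0.42,-0.0031,0.0006,0,-0.021,0.42,0,0,0,0]
}}

```text
time: 7.68
position: [0.6239, -0.1071, 0.0126]
tool_rot: [-0.032, 0.999, 0.0, 0.0]
ft_force: [-1.1, -3.6, 0.7]
grip_width: 0.0617
grip_force: 1.4
```

```bash
python3 look.py "[(62,-40,75,76,.012,4),(68,-40,76,75,.012,2)]" c5; python3 -c "
from plan import *
for n in('scene','side'):
    im,d,P=world(n); im=im.astype(int);X=(P[...,:2]-p[:2])@R*1e3
    a=(d>0)&(P[...,2]>.004)&(P[...,2]<.036)&(X[...,0]>40)&(X[...,0]<130)&(X[...,1]>-61)&(X[...,1]<5)&(im[...,0]>1.5*im[...,2])&(im[...,0]-im[...,2]>15)
    print(n,'amber',a.sum(),np.percentile(X[a],[5,50,95],axis=0).round(1).tolist() if a.any() else 0)
    for nm,c0 in(('deo',1),):
        k=(d>0)&(P[...,2]>.015)&(P[...,2]<.055)&(X[...,0]>112)&(X[...,0]<190)&(X[...,1]>-58)&(X[...,1]<80); print(np.percentile(X[k],[3,50,97],axis=0).round(0).tolist())
"
```

```text
t 7.675 A [73.  34.7] B [ 51.8 -39. ] z 0.0126 phi 73.9 w 0.0617 F [-1.1 -3.6  0.7] q6 -1.98
0.41, -0.0023, 0.0004, 0.0001, -0.0046,
0.41, -0.0023, 0.0004, 0.0001, -0.0046,
0.40, -0.0023, 0.0004, 0.0001, -0.0046,
0.40, -0.0024, 0.0003, 0.0001, -0.0046,
0.39, -0.0026, 0.0005, -0.0000, -0.0087,
0.38, -0.0026, 0.0005, -0.0000, -0.0087,
scene lid 180 [ 77.8 -30.1] [[60.0, -44.1], [92.4, -13.8]]
  gate 127 theta 71.9 r 109.0
side lid 21 [ 53.3 -45.6] [[43.8, -63.7], [63.2, -40.6]]
  gate 293 theta 73.7 r 58.0
scene amber 117 [[72.9, -44.1], [92.1, -34.7], [94.9, -19.2]]
[[153.0, 4.0], [177.0, 16.0], [189.0, 78.0]]
side amber 24 [[63.2, -44.1], [71.9, -41.3], [88.7, -38.2]]
[[159.0, 3.0], [173.0, 13.0], [187.0, 78.0]]
```

View pics/c5.png

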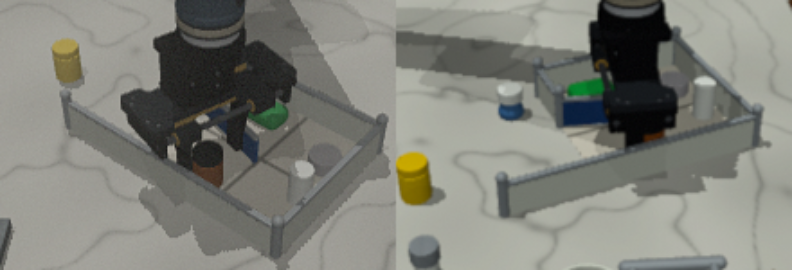

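The crops show the jar upright inside at (207,165), with the gate held at about 73°. The jar has drifted left to about (77,-30), so it isn't yet clear of the gate's sweep. Holding the gate, I'll back the rear finger off, bring it left behind the jar, and push to x≈105.

```bash
python3 -c "
from plan import *
plan([(44,-39,72,76,.012,2),(44,-23,70,60,.012,4),(50,-23,71,60,.012,2)])"
```

```text
t 7.775 A [73.1 34.9] B [ 51.7 -39.3] z 0.0126 phi 73.9 w 0.0622 F [-2.  -2.1 -1.3] q6 -1.98
0.41, 0.0031, -0.0012, 0.0003, 0.0167,
0.40, 0.0031, -0.0013, 0.0003, 0.0167,
0.31, 0.0009, 0.0018, -0.0000, 0.0087,
0.22, 0.0010, 0.0018, -0.0000, 0.0087,
0.12, 0.0010, 0.0018, -0.0000, 0.0087,
0.03, 0.0011, 0.0018, -0.0000, 0.0087,
0.03, -0.0026, 0.0010, -0.0000, -0.0087,
0.03, -0.0026, 0.0010, -0.0000, -0.0087,
```

Request:
{"fn": "arm_command", "kwargs": {
  "deltas": [0.41,0.0031,-0.0012,0,0.017,0.4,0.0031,-0.0013,0,0.017,0.31,0.0009,0.0018,0,0.0087,0.22,0.001,0.0018,0,0.0087,0.12,0.001,0.0018,0,0.0087,0.03,0.0011,0.0018,0,0.0087,0.03,0,0,0,0,0.03,0,0,0,0]
}}

```text
time: 8.78
position: [0.6133, -0.1029, 0.0128]
tool_rot: [0.002, 1.0, 0.0, -0.0]
ft_force: [1.3, -2.3, 2.5]
grip_width: 0.045
grip_force: 1.6
```

```bash
python3 look.py "[(64,-24,77,60,.012,5),(80,-26,82,60,.012,5)]" c6
```

```text
t 8.775 A [64.1 33.5] B [ 43.6 -22.8] z 0.0128 phi 70.0 w 0.045 F [ 1.3 -2.3  2.5] q6 -1.91
0.03, -0.0032, 0.0012, 0.0002, -0.0245,
0.03, -0.0032, 0.0011, 0.0002, -0.0245,
0.03, -0.0032, 0.0010, 0.0002, -0.0245,
0.03, -0.0033, 0.0009, 0.0002, -0.0245,
0.03, -0.0033, 0.0008, 0.0002, -0.0245,
0.03, -0.0027, 0.0003, -0.0000, -0.0175,
0.03, -0.0027, 0.0003, -0.0000, -0.0175,
0.03, -0.0027, 0.0002, -0.0000, -0.0175,
0.03, -0.0027, 0.0002, -0.0000, -0.0175,
0.03, -0.0027, 0.0001, -0.0000, -0.0175,
scene lid 184 [ 77.5 -27.9] [[52.9, -41.6], [92.6, -15.0]]
  gate 122 theta 68.5 r 110.0
side lid 14 [ 81.4 -41.1] [[56.0, -51.2], [92.8, -32.7]]
  gate 206 theta 71.3 r 40.0
```

Request:
{"fn": "arm_command", "kwargs": {
  "deltas": [0.03,-0.0032,0.0012,0,-0.0245,0.03,-0.0032,0.0011,0,-0.0245,0.03,-0.0032,0.001,0,-0.0245,0.03,-0.0033,0.0009,0,-0.0245,0.03,-0.0033,0.0008,0,-0.0245,0.03,-0.0027,0.0003,0,-0.0175,0.03,-0.0027,0.0003,0,-0.0175,0.03,0,0,0,0]
}}

```text
time: 9.88
position: [0.6353, -0.096, 0.0128]
tool_rot: [-0.077, 0.997, -0.0, 0.001]
ft_force: [-0.4, -2.2, -0.1]
grip_width: 0.0446
grip_force: 1.2
```

```bash
cat > jar.py <<'E'
from plan import *
show()
for n in('scene','side'):
    im,d,P=world(n); im=im.astype(int);X=(P[...,:2]-p[:2])@R*1e3
    a=(d>0)&(P[...,2]>.004)&(P[...,2]<.038)&(X[...,0]>20)&(X[...,0]<150)&(X[...,1]>-61)&(X[...,1]<20)&(im[...,0]>1.5*im[...,2])&(im[...,0]-im[...,2]>15)
    if a.sum()>10:
        v=np.linalg.inv(np.load(n+'.npz')['T'])[:2,3]; q=X[a]; cam=(v-p[:2])@R*1e3-q.mean(0); cam/=np.hypot(*cam)
        f=least_squares(lambda c:np.hypot(*(q-c).T)-18,q.mean(0)-14*cam,loss='soft_l1',f_scale=1.5); print(n,'jar centre',f.x.round(1),len(q),'dist to hinge',np.hypot(f.x[0],f.x[1]-63).round(1))
E
sed -i '1a from scipy.optimize import least_squares' jar.py
python3 look.py "[(80,-26,82,60,.012,4)]" c6; python3 jar.py
```

```text
t 9.875 A [82.5 33.7] B [ 71.2 -24.8] z 0.0128 phi 79.0 w 0.0446 F [-0.4 -2.2 -0.1] q6 -2.05
0.02, -0.0018, 0.0002, 0.0002, -0.0130,
0.03, -0.0018, 0.0001, 0.0002, -0.0130,
0.03, -0.0018, 0.0001, 0.0002, -0.0130,
0.03, -0.0018, 0.0001, 0.0002, -0.0130,
scene lid 184 [ 99.6 -30.7] [[80.3, -43.9], [114.7, -17.4]]
  gate 83 theta 73.5 r 110.0
side lid 22 [ 97.6 -43.4] [[87.0, -61.7], [107.8, -39.4]]
  gate 403 theta 74.5 r 79.0
t 9.975 A [82.5 33.7] B [ 71.1 -24.9] z 0.0128 phi 79.0 w 0.0447 F [-0.8 -2.6 -0.7] q6 -2.05
scene jar centre [ 98.5 -27.8] 115 dist to hinge 134.0
side jar centre [101.8 -27. ] 53 dist to hinge 135.9
```

Request:
{"fn": "arm_command", "kwargs": {
  "deltas": [0.03,-0.0025,0.0002,0,-0.013,0.03,-0.0025,0.0001,0,-0.013,0.03,-0.0025,0.0001,0,-0.013,0.03,0,0,0,0,0.03,0.002,0,0,0,0.03,0.002,0,0,0,0.03,0,0,0,0]
}}

```text
time: 10.85
position: [0.6391, -0.0954, 0.0132]
tool_rot: [-0.096, 0.995, -0.0, 0.001]
ft_force: [2.4, -3.2, 0.8]
grip_width: 0.045
grip_force: 1.2
```

```bash
python3 look.py "[]" c6; python3 jar.py
```

```text
t 10.85 A [85.2 33.3] B [ 76.  -25.9] z 0.0132 phi 81.2 w 0.045 F [ 2.4 -3.2  0.8] q6 -2.08
scene lid 188 [107.9 -31.6] [[84.8, -45.0], [122.8, -18.2]]
  gate 68 theta 74.0 r 111.0
side lid 24 [103.  -45.4] [[74.7, -63.8], [116.7, -39.5]]
  gate 429 theta 75.1 r 81.0
t 10.95 A [85.  33.2] B [ 75.9 -25.6] z 0.0131 phi 81.2 w 0.0445 F [ 2.1 -2.7  0.8] q6 -2.08
scene jar centre [106.9 -28.6] 106 dist to hinge 140.8
side jar centre [110.5 -27.9] 49 dist to hinge 143.1
```

The jar is clear of the gate's sweep: about 141 mm from the hinge, against the 128 mm needed. I'll lift straight out now.

Request:
{"fn": "arm_command", "kwargs": {
  "deltas": [0.03,0,0,-0.008,0,0.03,0,0,-0.016,0,0.03,0,0,-0.025,0,0.03,0,0,-0.03,0,0.03,0,0,-0.03,0,0.03,0,0,-0.03,0,0.03,0,0,-0.03,0,0.03,0,0,-0.03,0,0.03,0,0,0,0,0.03,0,0,0,0,0.03,0,0,0,0,0.03,0,0,0,0]
}}

```text
time: 12.45
position: [0.6373, -0.0948, 0.2104]
tool_rot: [-0.096, 0.995, 0.001, -0.001]
ft_force: [0.3, 0.1, 0.2]
grip_width: 0.0444
grip_force: 0.0
```

```bash
python3 look.py "[]" c7; python3 jar.py
```

```text
t 12.45 A [83.7 34.2] B [ 74.6 -24.5] z 0.2104 phi 81.2 w 0.0444 F [0.3 0.1 0.2] q6 -2.08
scene lid 168 [109.8 -31.7] [[95.4, -45.6], [123.3, -17.7]]
  gate 24 theta 2.3 r 109.0
side lid 123 [107.4 -32.2] [[94.3, -46.0], [121.5, -16.7]]
  gate 198 theta -0.9 r 109.0
t 12.55 A [84.  34.3] B [ 74.8 -25.2] z 0.2109 phi 81.2 w 0.0451 F [ 0.1  0.4 -0. ] q6 -2.08
scene jar centre [106.9 -28.7] 104 dist to hinge 140.8
side jar centre [110.5 -27.9] 48 dist to hinge 143.1
```

View pics/c7.png

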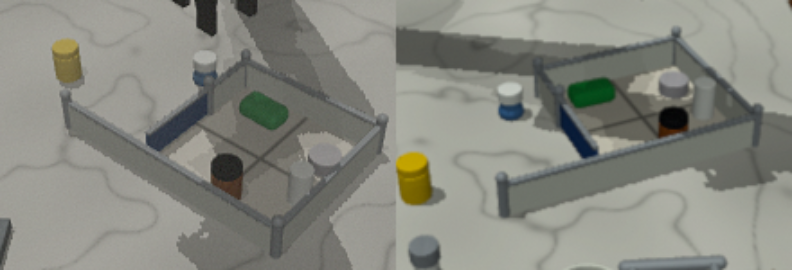

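The gate is shut (θ≈0) at (180,122). The jar stands upright inside at (227,178), clear of the gate. Nothing else has moved, and the hand is out.

```bash
python3 -c "
from rig import order
print(order.hand_in())"
```

```text
the job is handed in; nothing more can be done
None
```

The amber jar stands upright inside the pen, about 13 mm clear of the gate's swing, the gate is shut behind it, the hand is out, and I handed the job in at about 12.6 s.

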